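# Slide a bar offcut along the fence into the length gauge

### The arm

A 6-joint arm with a two-finger parallel gripper is mounted at the origin on the work surface. World frame = base frame: x ahead of the robot, y to its left, z up, the work surface at z = 0. Lengths are in m, angles in rad, forces in N, time in s.
With the tool pointing down it reaches from about 0.425 to 0.95 m from the base axis. Payload 3.5 kg.
Tool frame: the origin (TCP) lies midway between the tips of the shut fingers; the grasp point (between the pads) lies 19 mm behind it (r.tcp_to_grasp is the distance from the TCP to the grasp point, in m); z points along the fingers, y is the line along which they close (so a half turn about z gives the same grasp; the last joint's range is limited). The gripper opens to 85 mm and grips with 20 to 120 N. Pads are 22 mm wide; open, the fingers measure 114 mm over their backs; the gripper's body (76 mm by 85 mm) begins 54 mm behind the grasp point. The pads swing forward as they close: fully open they stand 13 mm farther back than shut.
Start: joints at [1.056, 0.286, 1.577, -0, 1.279, -0.15], TCP at [0.241, 0.631, 0.231] pointing down, gripper open.
Joint ranges: [-2.77, 2.77], [-0.9, 2.22], [0.21, 2.48], [-1.53, 4.67], [0.24, 2.81], [-2.84, 2.84]. Speed limits (rad/s): [2.79, 2.79, 3.14, 3.14, 3.14, 3.14].

### API

Orientations are given as a 3x3 rotation matrix whose columns are the frame's x, y, z axes.
In Python, from station import r gives the robot as it stands.
- The arm moves only by the shell command python3 -m handwheel 'ROWS' [FORCE]. ROWS is JSON, a list of rows, each a list of 7 numbers: the finger opening in mm, from 0 to 85.4, then the shift along the tool's x, y, z in mm, then the turn, a rotation vector about the tool's x, y, z in rad. In form: [[claw, tx, ty, tz, rx, ry, rz], ...]. A call has 1 to 20 rows; each row is the pose to reach, as a shift and turn from the pose commanded when the call began, along the tool's axes at that moment; what a row does not reach only later rows make up. A row lasts 1/12 s, in which the tool goes at most 41.7 mm and 7.16 degrees, less where a joint would pass 70% of its speed; a pose out of reach is approached as far as the arm can. A call with a gripper value outside its range is refused whole. The fingers move at their own pace and stop on an object; FORCE is the grip in N (left out, the last holds). Time passes only in rows, so rows that repeat a pose let the fingers close. It gives the time, the measured TCP pose, the force, the opening and the grip force at its end, in the units of the state.
- r.state(): the state, without advancing time (a new reading comes with each control period).
- r.grab_frame(name): name is "scene" or "top" or "wrist"; returns a dict with "frame" (384x512x3 uint8, red, green, blue), "range_z" (384x512 float32, m along the optical axis (not along the pixel's ray), 0 where there is no reading), "fovy" (degrees; the focal length in pixels is half the picture's height over the tangent of half this angle, whatever the lens; pixels are square), "cx", "cy" (the principal point, pixels), "view" (4x4, takes a point from world to camera coordinates). Camera axes: x right, y down, z forward; pixel columns grow to the right and rows downward; lengths in m; the calibration is good to about 2 mm. A picture is of the moment at which its call begins.
- r.hand_in(): hands the job in; it is judged then, once.
The state is a dict: "time": time; "joints": joint angles; "qvel": joint speeds; "joint_torque": joint torques, N m; "position": TCP position; "ee_rot": TCP orientation; "ft_force": force on the tool from outside, world axes, zero at the start; "wrist_torque": the same for the moment, N m; "grip_width": finger opening in m; "gripper_force": force on a finger pad.
Only numpy, scipy, OpenCV 4.12 (cv2) and the standard library are available. Lean on these libraries where they do the work, as an engineer would, in place of code of your own. Each camera call takes 0.05 s, during which the arm holds its last target. There are 200 camera calls.

### The job

Lay the short aluminium round bar lengthwise against the open stretch of the gauge fence, clear of the hood, then push it by its end along the fence, keeping it against the fence so it does not roll away, under the barred hood until you feel it meet the sprung pad of the gauge head, which may be set further in or out. Press it on the pad with a steady 10 N or so for two seconds so that the gauge takes its reading, never shoving the pad hard, then back off and leave the bar lying there under the hood, still against the fence. Leave the bin, the steel slug and the V-block where they are.

Things in the scene. Friction and masses are not known exactly. Their poses are not given: they have to be found in the camera images.
- bar: Loose solid aluminium round bar, diameter 50 mm, 120 mm long, 0.5 to 0.8 kg, lying on the bench; rolls freely. Origin at the middle of its axis, 25 mm above the bench; its y axis runs along the bar, x and z turn as it rolls; both ends alike. Pushed endwise it resists with a sliding friction of some 2 to 6 N, on top of the force that reaches the pad.
- gauge: Fixed fence and hood of a length gauge. Origin on the bench at the foot of the fence's front face; x points into the fence (roughly away from the robot), y along the fence to the left, z up; open bench at x < 0. The bar travels towards -y; against the fence its origin is at x = -25 mm.
- head: Gauge head closing the hood: block 66 mm high at gauge y = -180 to -146 mm; its frame is the gauge's. On a clamped stem it carries a sprung round steel pad (36 mm, centre 25 mm up on the bar's path) facing +y. The pad's free face is set anywhere from gauge y = -130 to -106 mm, unreported: bar origin at y = -70 to -46 mm when they meet. Spring 10 N/mm, no preload, 6 mm travel.
- hood_mouth (a point): Centre of the bar's path at the barred steel hood's entrance: gauge (-25, -55, 25) mm. Hood over gauge y = -145 to -55 mm: free inside from x = -97 mm to the fence and up to 62 mm high; three cross bars on top with 25 mm gaps, top 66 mm high, outer wall to x = -103 mm.
- fence_end (a point): Left end of the aluminium fence, top front edge: gauge (0, 195, 36) mm. Fence: upright front face at gauge x = 0, 12 mm thick, 36 mm high, from y = -175 to +195 mm; a flange 5 mm high behind it to x = 42 mm.
- bin: Bystander: loose open blue parts bin, 100 x 130 x 60 mm, origin under its centre.
- slug: Bystander: loose upright steel slug, diameter 60 mm, 40 mm high, origin under its centre.
- vblock: Bystander: loose dark steel V-block, 50 x 60 x 42 mm, origin under its centre.
Mind the look-alikes: they are no part of the job. Several things look just like the bar: the one meant starts nearest to the robot's base.

How it is judged:
By the outcome, as a careful person would: the job done as asked, in the order asked, and still so for the second after the job is handed in, with the robot touching nothing.
It also fails if it takes over 72 s, if anything falls off the work surface, if the arm or the gripper's body presses on something with over 40 N, if the wrist force passes 120 N, or if a joint passes its speed limit or range.

## Working session

There is one attempt and no reset: what is moved stays moved. The work goes in short steps, Python scripts to look and compute and a shell command to move; the robot and the scene stay as the last step left them, time stands still between calls to the robot, and variables do not carry over. Pictures are saved under pics/ and viewed, at most 10 in all, crops included, and the job is handed in when it is done.

```bash
mkdir -p pics; ls
cat > h.py <<'E'
import numpy as np, cv2
from station import r
def cam(n):
    d=r.grab_frame(n); d['f']=d['frame'].shape[0]/2/np.tan(np.radians(d['fovy'])/2); return d
def save(n,im): cv2.imwrite('pics/'+n,cv2.cvtColor(im,cv2.COLOR_RGB2BGR))
def ray(d,u,v):
    V=np.array(d['view']);R=V[:3,:3];o=-R.T@V[:3,3]
    return o,R.T@np.array([(u-d['cx'])/d['f'],(v-d['cy'])/d['f'],1])
def plane(d,u,v,z):
    o,k=ray(d,u,v); return o+k*(z-o[2])/k[2]
def depthpt(d,u,v):
    o,k=ray(d,u,v); return o+k*d['range_z'][int(v),int(u)]
def proj(d,p):
    V=np.array(d['view']);c=V[:3,:3]@np.array(p)+V[:3,3];return c[:2]/c[2]*d['f']+[d['cx'],d['cy']]
E
python3 - <<'E'
from h import *
np.set_printoptions(precision=4,suppress=True)
a=cam('scene');b=cam('top')
save('scene.png',a['frame']);save('top.png',b['frame'])
import pickle;pickle.dump((a,b),open('ab.pkl','wb'))
s=r.state();print(s['time'],s['position'],s['ee_rot'],s['ft_force'],r.tcp_to_grasp,b['fovy'],a['fovy'])
E
```

```text
pics
0.1 [0.2405 0.6301 0.2301] [[-0.9342  0.3568 -0.0011]
 [ 0.3568  0.9342 -0.0019]
 [ 0.0003 -0.0021 -1.    ]] [-0.337  -0.2326 -0.0868] 0.0187 51.3918351214415 42.02427473298766
```

View pics/scene.png

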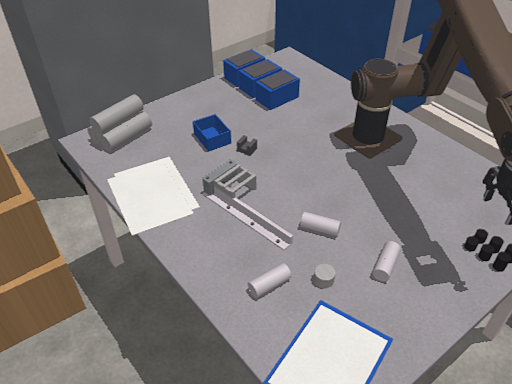

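View pics/top.png

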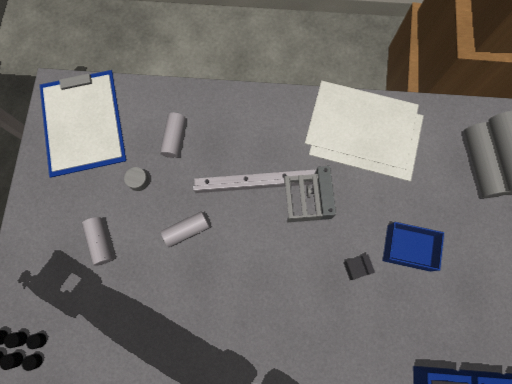

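The scene view shows the hood (230,180), the fence running to (290,243), and three bars at (320,225), (387,261) and (269,281). In the top view the bars are at (185,229), (97,241) and (173,135). The hood is at (310,197), the fence end at (195,184), the slug at (136,178), the V-block at (360,266) and the bin at (413,246). Next I'll measure the distances to the base.

Run:
```python
from h import *
import pickle;a,b=pickle.load(open('ab.pkl','rb'))
np.set_printoptions(precision=4,suppress=True)
def pts(d):
    v,u=np.mgrid[0:384,0:512]; V=np.array(d['view']);R=V[:3,:3];o=-R.T@V[:3,3]
    k=np.stack([(u-d['cx'])/d['f'],(v-d['cy'])/d['f'],np.ones_like(u,float)],-1)*d['range_z'][...,None]
    return k@R+o
for nm,d,seeds in (('top',b,[(185,229),(97,241),(173,135)]),('scene',a,[(320,225),(387,261),(269,281)])):
    P=pts(d); m=((P[...,2]>.014)&(P[...,2]<.2)&(d['range_z']>0)).astype(np.uint8)
    n,L,st,c=cv2.connectedComponentsWithStats(m)
    for u,v in seeds:
        l=L[v,u]; q=P[L==l]; (cx,cy),(w,h),an=cv2.minAreaRect((q[:,:2]*1000).astype(np.float32))
        box=cv2.boxPoints(((cx,cy),(w,h),an)); e=sorted([(np.linalg.norm(box[0]-box[1]),tuple(box[0]-box[1])),(np.linalg.norm(box[1]-box[2]),tuple(box[1]-box[2]))])[1][1]
        ztop=np.percentile(q[:,2],98); print(nm,(u,v),l,len(q),'c mm',round(cx),round(cy),'size',round(w),round(h),'ang',np.degrees(np.arctan2(e[1],e[0]))%180,'ztop',ztop,'dist',np.hypot(cx,cy))
    if nm=='top': PT=P
# gauge
for u,v in [(195,184),(250,180),(310,174),(326,190)]:print((u,v),PT[v,u])
m=(PT[...,2]>.028)&(PT[...,2]<.045); m[:,:180]=0;m[:160]=0;m[200:]=0;m[:,285:]=0
q=PT[m];l=cv2.fitLine((q[:,:2]).astype(np.float32),2,0,.01,.01).ravel();print(l,len(q),np.median(q[:,2]),q[:,:2].min(0),q[:,:2].max(0))
# crops
cr=cv2.resize(b['frame'][110:290,60:380],(800,450),interpolation=cv2.INTER_CUBIC)
save('crop.png',cr)
```

```text
top (185, 229) 25 853 c mm 481 235 size 49 120 ang 121.040634 ztop 0.054299099769321665 dist 534.9322317262327
top (97, 241) 26 934 c mm 433 465 size 121 50 ang 24.985382 ztop 0.053922480374683224 dist 635.0893212140699
top (173, 135) 7 773 c mm 748 301 size 49 122 ang 176.29492 ztop 0.053853533053453626 dist 806.1512525654922
scene (320, 225) 61 594 c mm 486 234 size 52 121 ang 119.613815 ztop 0.05372343645661007 dist 538.9128988872617
scene (387, 261) 64 647 c mm 435 464 size 128 50 ang 24.478302 ztop 0.054002211440058547 dist 635.4576928547083
scene (269, 281) 66 742 c mm 750 302 size 52 124 ang 174.8128 ztop 0.05361564829600916 dist 808.8220570189229
(195, 184) [0.6132 0.2247 0.0054]
(250, 180) [0.6358 0.0703 0.0066]
(310, 174) [ 0.6489 -0.0921  0.0617]
(326, 190) [ 0.6064 -0.1358  0.0656]
[ 0.1488 -0.9889  0.6121  0.0997] 454 0.03728755719125931 [ 0.5883 -0.0247] [0.6363 0.2236]
```

View pics/crop.png

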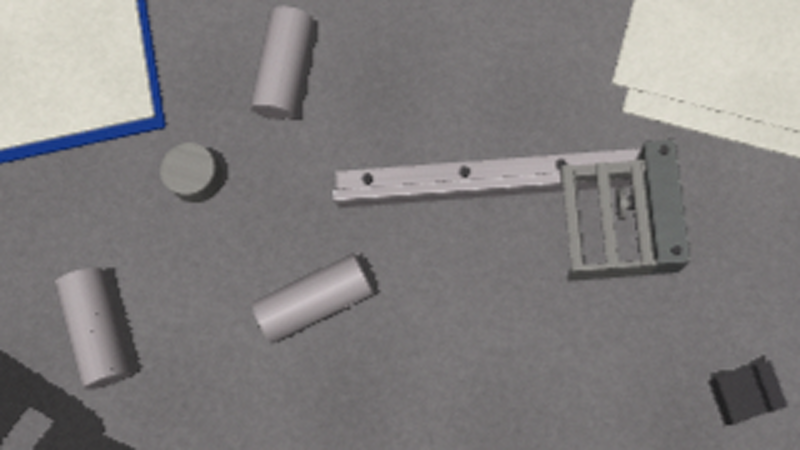

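The bars are 535 mm (top px 185,229), 635 mm (97,241) and 806 mm (173,135) from the base. The task means the nearest, the one at (185,229). The crop confirms it as a plain 50 x 120 round bar at crop (315,298), below the fence. Next I'll hover over it and look from the wrist.

```bash
cat >> h.py <<'E'
from scipy.spatial.transform import Rotation as Ro
np.set_printoptions(precision=4,suppress=True)
# gauge estimate
GX=np.array([0.9889,0.1488,0]);GY=np.array([-0.1488,0.9889,0]);GO=np.array([0.6165,0.0299,0])
def Rdown(yaw): # tool y at world yaw (deg), z down
    y=np.array([np.cos(np.radians(yaw)),np.sin(np.radians(yaw)),0]);z=np.array([0,0,-1.]);return np.stack([np.cross(y,z),y,z],1)
def go(p,yaw):
    s=r.state();R=np.array(s['ee_rot']);print('shift mm',R.T@(np.array(p)-s['position'])*1000,'rot',Ro.from_matrix(R.T@Rdown(yaw)).as_rotvec())
def st():
    s=r.state();p=np.array(s['position']);R=np.array(s['ee_rot']);q=p-GO
    print('t',s['time'],'pos',p,'gauge mm',np.array([q@GX,q@GY,q[2]])*1000,'yaw',np.degrees(np.arctan2(R[1,1],R[0,1])),'F',np.array(s['ft_force'])@np.stack([GX,GY,[0,0,1]],1),'w',s['grip_width'])
E
python3 -c "
from h import *
go([.4835,.2345,.20],30.3)"
```

```text
shift mm [-368.1498 -282.7815   30.5316] rot [-0.0022  0.0004  0.6772]
```

```bash
python3 -m handwheel '[[85,-368,-283,30,0,0,0.677],[85,-368,-283,30,0,0,0.677],[85,-368,-283,30,0,0,0.677],[85,-368,-283,30,0,0,0.677],[85,-368,-283,30,0,0,0.677],[85,-368,-283,30,0,0,0.677],[85,-368,-283,30,0,0,0.677],[85,-368,-283,30,0,0,0.677],[85,-368,-283,30,0,0,0.677],[85,-368,-283,30,0,0,0.677],[85,-368,-283,30,0,0,0.677],[85,-368,-283,30,0,0,0.677],[85,-368,-283,30,0,0,0.677],[85,-368,-283,30,0,0,0.677],[85,-368,-283,30,0,0,0.677],[85,-368,-283,30,0,0,0.677]]' 40
python3 - <<'E'
from h import *
st();d=cam('wrist');save('w1.png',d['frame']);import pickle;pickle.dump(d,open('w1.pkl','wb'))
E
```

```text
time: 1.43
position: [0.4827, 0.2363, 0.2013]
ee_rot: [[-0.507, 0.862, -0.0], [0.862, 0.507, 0.0], [0.0, -0.0, -1.0]]
ft_force: [-0.8, -0.9, -0.6]
grip_width: 0.0845
gripper_force: 0.0
t 1.4333 pos [0.4827 0.2363 0.2013] gauge mm [-101.5496  224.0365  201.287 ] yaw 30.441146489822344 F [-0.9691 -0.7511 -0.6396] w 0.08452901242570085
```

View pics/w1.png

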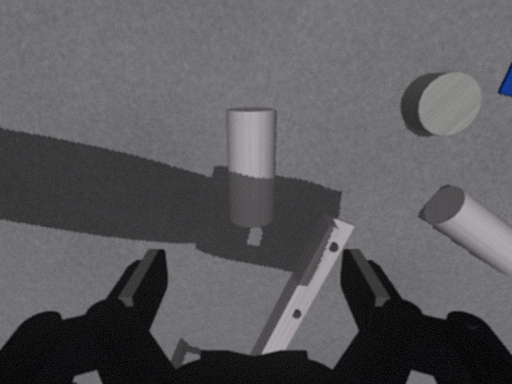

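The wrist view shows the bar at (251,166), upright in the picture and between the fingers' columns. The fence end is at (340,222) and the slug at (450,103). I'll measure the bar from this view.

Run:
```python
from h import *
import pickle;d=pickle.load(open('w1.pkl','rb'))
v,u=np.mgrid[0:384,0:512]; V=np.array(d['view']);R=V[:3,:3];o=-R.T@V[:3,3]
P=(np.stack([(u-d['cx'])/d['f'],(v-d['cy'])/d['f'],np.ones_like(u,float)],-1)*d['range_z'][...,None])@R+o
m=((P[...,2]>.012)&(P[...,2]<.1)).astype(np.uint8)
n,L,_,_=cv2.connectedComponentsWithStats(m);q=P[L==L[166,251]]
print(len(q),np.percentile(q[:,2],98),cv2.minAreaRect((q[:,:2]*1000).astype(np.float32)))
top=q[q[:,2]>np.percentile(q[:,2],98)-.004];l=cv2.fitLine(top[:,:2].astype(np.float32),2,0,.01,.01).ravel();print(l,np.degrees(np.arctan2(l[1],l[0])))
f=P[(P[...,2]>.031)&(P[...,2]<.042)&(u>250)&(u<360)&(v>210)&(v<350)]
print(len(f),f[:,:2].min(0),f[:,:2].max(0),cv2.fitLine(f[:,:2].astype(np.float32),2,0,.01,.01).ravel(),np.median(f[:,2]))
rect=cv2.minAreaRect((f[:,:2]*1000).astype(np.float32));print(rect)
g=(f-GO);gx=g@GX*1000;gy=g@GY*1000;print(np.percentile(gx,[1,50,99]),np.percentile(gy,[1,99]))
```

```text
5484 0.05115821055375887 ((480.9814147949219, 231.53416442871094), (50.021610260009766, 120.2779312133789), 30.606660842895508)
[ 0.5111 -0.8595  0.4792  0.2346] -59.26166
1613 [0.5207 0.0267] [0.6263 0.2215] [ 0.1965 -0.9805  0.6032  0.1367] 0.036614966652352976
((584.4641723632812, 118.60066223144531), (81.32000732421875, 194.47805786132812), 14.632081985473633)
[-65.5929   4.3636  11.723 ] [  4.4816 191.7729]
```

Run:
```python
from h import *
go([.481,.2315,.005],30.6)
import pickle;d=pickle.load(open('w1.pkl','rb'))
v,u=np.mgrid[0:384,0:512]; V=np.array(d['view']);R=V[:3,:3];o=-R.T@V[:3,3]
P=(np.stack([(u-d['cx'])/d['f'],(v-d['cy'])/d['f'],np.ones_like(u,float)],-1)*d['range_z'][...,None])@R+o
g=(P-GO)@np.stack([GX,GY,[0,0,1]],1)*1000
m=(g[...,2]>31)&(g[...,2]<42)&(abs(g[...,0])<25)&(g[...,1]>20)
for a in (40,70,100,130,160):
    k=g[m&(abs(g[...,1]-a)<15)]; print(a,len(k),np.percentile(k[:,0],[2,50,98]) if len(k) else '')
print(np.percentile(g[m][:,1],99.5))
```

```text
shift mm [ -3.2879  -3.9928 196.3438] rot [-0.     -0.0002 -0.0026]
40 212 [-0.1904  4.6719 11.4199]
70 228 [-0.1427  4.5599 11.4969]
100 244 [-0.2517  4.5186 11.3773]
130 260 [-0.2736  4.6006 11.6558]
160 283 [-0.222   4.8355 11.3407]
367.85570037818496
```

The fence frame agrees across both views: the front face is within 0.3 mm of gauge x = 0 and parallel to it. Descending to grasp.

```bash
python3 -m handwheel '[[85,-3,-4,30,0,0,0],[85,-3,-4,65,0,0,0],[85,-3,-4,100,0,0,0],[85,-3,-4,135,0,0,0],[85,-3,-4,165,0,0,0],[85,-3,-4,185,0,0,0],[85,-3,-4,196,0,0,0],[85,-3,-4,196,0,0,0],[85,-3,-4,196,0,0,0]]' 40
python3 -m handwheel '[[30,0,0,0,0,0,0],[30,0,0,0,0,0,0],[30,0,0,0,0,0,0],[30,0,0,0,0,0,0],[30,0,0,0,0,0,0],[30,0,0,0,0,0,0],[30,0,0,0,0,0,0],[30,0,0,0,0,0,0]]' 40
python3 -c "
from h import *
st()"
```

```text
time: 2.23
position: [0.4817, 0.231, 0.0056]
ee_rot: [[-0.506, 0.863, 0.0], [0.863, 0.506, 0.0], [0.0, 0.0, -1.0]]
ft_force: [0.7, 0.7, 0.3]
grip_width: 0.0847
gripper_force: 0.0
time: 2.9
position: [0.4829, 0.2307, 0.0073]
ee_rot: [[-0.505, 0.863, 0.002], [0.863, 0.505, 0.001], [-0.001, 0.002, -1.0]]
ft_force: [-1.9, -0.5, 6.8]
grip_width: 0.0492
gripper_force: 41.0
t 2.9 pos [0.4829 0.2307 0.0073] gauge mm [-102.2879  218.4364    7.283 ] yaw 30.324647478670986 F [-1.9508 -0.258   6.7945] w 0.049184057674485915
```

```bash
python3 -c "
from h import *
p=GO-.054*GX+.080*GY+np.array([0,0,.060]);print(p)
go(p,8.56)"
```

```text
[0.5512 0.101  0.06  ]
shift mm [-146.4944   -6.3676  -52.6416] rot [0.0025 0.0002 0.3799]
```

```bash
python3 -m handwheel '[[30,0,0,-15,0,0,0],[30,0,0,-35,0,0,0],[30,0,0,-53,0,0,0],[30,-15,-1,-53,0,0,0.05],[30,-40,-2,-53,0,0,0.12],[30,-65,-3,-53,0,0,0.19],[30,-90,-4,-53,0,0,0.26],[30,-115,-5,-53,0,0,0.33],[30,-137,-6,-53,0,0,0.38],[30,-146,-6,-53,0,0,0.38],[30,-146,-6,-53,0,0,0.38],[30,-146,-6,-53,0,0,0.38]]'
python3 - <<'E'
from h import *
st();p=GO-.054*GX+.080*GY+np.array([0,0,.007]);go(p,8.56)
save('s2.png',cv2.resize(cam('scene')['frame'][120:300,160:420],(780,540)))
E
```

```text
time: 3.9
position: [0.5491, 0.1012, 0.0574]
ee_rot: [[-0.148, 0.989, -0.002], [0.989, 0.148, 0.001], [0.001, -0.002, -1.0]]
ft_force: [-0.1, 0.3, -5.6]
grip_width: 0.0486
gripper_force: 44.3
t 3.9 pos [0.5491 0.1012 0.0574] gauge mm [-56.0692  80.5912  57.3981] yaw 8.504900918020317 F [-0.0089  0.2784 -5.5935] w 0.04859722891352916
shift mm [-0.6322  2.1845 50.3925] rot [-0.0023 -0.001  -0.001 ]
```

View pics/s2.png

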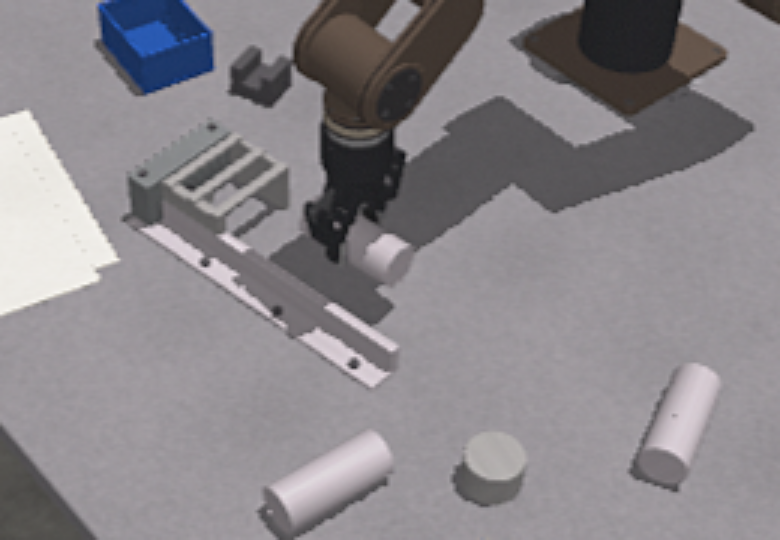

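The picture shows the bar held horizontal at crop (375,250), parallel to the fence on the robot's side and clear of the hood. Lowering and releasing.

```bash
python3 -m handwheel '[[30,-1,1,20,0,0,0],[30,-1,1,35,0,0,0],[30,-1,1,43,0,0,0],[30,-1,1,47,0,0,0],[30,-1,1,49,0,0,0],[30,-1,1,50,0,0,0],[30,-1,1,50,0,0,0],[30,-1,1,50,0,0,0]]'
python3 -c "
from h import *
st()"
python3 -m handwheel '[[52,0,0,0,0,0,0],[54,0,0,0,0,0,0],[57,0,0,0,0,0,0],[60,0,0,0,0,0,0],[63,0,0,0,0,0,0],[63,0,0,0,0,0,0],[63,0,0,0,0,0,0],[63,0,0,0,0,0,0],[63,0,0,0,0,0,0]]'
python3 -c "
from h import *
st()"
```

```text
time: 4.62
position: [0.552, 0.1005, 0.0092]
ee_rot: [[-0.149, 0.989, 0.002], [0.989, 0.149, 0.0], [-0.0, 0.002, -1.0]]
ft_force: [0.5, -0.8, -5.4]
grip_width: 0.0487
gripper_force: 44.2
t 4.6167 pos [0.552  0.1005 0.0092] gauge mm [-53.2625  79.4521   9.2075] yaw 8.549407807774328 F [ 0.3627 -0.8243 -5.4097] w 0.0486984531111077
time: 5.37
position: [0.5512, 0.1004, 0.0083]
ee_rot: [[-0.148, 0.989, -0.0], [0.989, 0.148, -0.0], [0.0, -0.0, -1.0]]
ft_force: [-1.0, 0.1, -0.7]
grip_width: 0.063
gripper_force: 0.0
t 5.3667 pos [0.5512 0.1004 0.0083] gauge mm [-54.046   79.4075   8.2597] yaw 8.535142086500022 F [-0.9527  0.194  -0.6591] w 0.06295860564062687
```

```bash
python3 -m handwheel '[[63,0,0,-8,0,0,0],[63,0,0,-22,0,0,0],[63,0,0,-45,0,0,0],[63,0,0,-70,0,0,0],[20,0,-25,-75,0,0,0],[0,0,-55,-75,0,0,0],[0,0,-75,-75,0,0,0],[0,0,-75,-75,0,0,0],[0,0,-75,-75,0,0,0],[0,0,-75,-75,0,0,0]]'
cat >> h.py <<'E'
def bars(n='top'):
    d=cam(n);v,u=np.mgrid[0:384,0:512]; V=np.array(d['view']);R=V[:3,:3];o=-R.T@V[:3,3]
    P=(np.stack([(u-d['cx'])/d['f'],(v-d['cy'])/d['f'],np.ones_like(u,float)],-1)*d['range_z'][...,None])@R+o
    g=(P-GO)@np.stack([GX,GY,[0,0,1]],1)*1000
    m=(g[...,2]>41)&(g[...,2]<58)&(abs(g[...,0]+50)<60)&(abs(g[...,1]-75)<125)&(d['range_z']>0)
    q=g[m]; l=cv2.fitLine(q[:,:2].astype(np.float32),2,0,.01,.01).ravel(); print(n,len(q),'line',l,'deg from fence',np.degrees(np.arctan(l[0]/l[1])),'y',np.percentile(q[:,1],[2,98]),'x',np.percentile(q[:,0],[2,98]))
    return d,g
E
python3 -c "
from h import *
st();
for n in ('top','scene','wrist'):
  try: bars(n)
  except Exception as e: print(n,e)"
```

```text
time: 6.2
position: [0.4782, 0.0893, 0.0842]
ee_rot: [[-0.148, 0.989, 0.002], [0.989, 0.148, -0.0], [-0.0, 0.002, -1.0]]
ft_force: [0.0, -0.1, 0.3]
grip_width: 0.0
gripper_force: 0.0
t 6.2 pos [0.4782 0.0893 0.0842] gauge mm [-127.9168   79.2765   84.1788] yaw 8.530939531880886 F [-0.0001 -0.1078  0.2625] w 6.226154575345559e-06
top 19 line [ 0.0111 -0.9999  5.5556 88.3869] deg from fence -0.6385382 y [-35.0515 184.6603] x [0.9939 9.057 ]
scene 326 line [  0.0268  -0.9996 -46.0414  83.6206] deg from fence -1.5353011 y [ 22.3051 140.8779] x [-67.4838 -27.9509]
wrist 10334 line [  0.004   -1.     -56.3915  87.8098] deg from fence -0.22714908 y [ 25.1941 140.0004] x [-72.8482 -35.9613]
```

```bash
python3 -m handwheel '[[0,3,0,25,0,0,0],[0,3,0,50,0,0,0],[0,3,0,67,0,0,0],[0,3,0,74,0,0,0],[0,3,8,74,0,0,0],[0,3,16,74,0,0,0],[0,3,22,74,0,0,0],[0,3,26,74,0,0,0],[0,3,29,74,0,0,0],[0,3,32,74,0,0,0],[0,3,35,74,0,0,0],[0,3,38,74,0,0,0],[0,3,41,74,0,0,0],[0,3,44,74,0,0,0],[0,3,47,74,0,0,0],[0,3,50,74,0,0,0],[0,3,52,74,0,0,0]]'
python3 -c "
from h import *
st();bars('scene')"
```

```text
time: 7.77
position: [0.5286, 0.1, 0.0094]
ee_rot: [[-0.148, 0.989, 0.001], [0.989, 0.148, -0.0], [-0.0, 0.001, -1.0]]
ft_force: [-0.2, 0.5, 0.3]
grip_width: 0.0001
gripper_force: 0.0
t 7.7667 pos [0.5286 0.1    0.0094] gauge mm [-76.4511  82.3733   9.4051] yaw 8.534829943059979 F [-0.1291  0.4772  0.3323] w 0.00011862677755515157
scene 352 line [  0.0086  -1.     -33.3753  85.107 ] deg from fence -0.49373823 y [ 23.0604 140.2155] x [-80.6779 -13.7033]
```

```bash
python3 -m handwheel '[[0,0,2,0,0,0,0],[0,0,4,0,0,0,0],[0,0,6,0,0,0,0],[0,0,7,0,0,0,0],[0,0,8,0,0,0,0],[0,0,9,0,0,0,0],[0,0,9,0,0,0,0],[0,0,9,0,0,0,0]]'
python3 -c "
from h import *
st();bars('scene');bars('wrist')"
```

```text
time: 8.48
position: [0.537, 0.1013, 0.0093]
ee_rot: [[-0.148, 0.989, 0.0], [0.989, 0.148, -0.0], [-0.0, 0.0, -1.0]]
ft_force: [-0.2, 0.9, 0.3]
grip_width: 0.0001
gripper_force: 0.0
t 8.4833 pos [0.537  0.1013 0.0093] gauge mm [-67.953   82.4128   9.311 ] yaw 8.538409484943285 F [-0.0675  0.9504  0.2627] w 0.0001497261250509834
scene 343 line [  0.0302  -0.9995 -24.6602  84.9396] deg from fence -1.7325158 y [ 25.2939 140.592 ] x [-70.1499  -4.9081]
wrist 16361 line [  0.5689   0.8224 -36.6163 111.0723] deg from fence 34.675407 y [ 76.2776 141.1752] x [-80.1673 -12.0986]
```

```bash
python3 -m handwheel '[[0,0,0.7,0,0,0,0],[0,0,1.4,0,0,0,0],[0,0,2,0,0,0,0],[0,0,2.5,0,0,0,0],[0,0,3,0,0,0,0],[0,0,3,0,0,0,0]]'
python3 - <<'E'
from h import *
st();d,_=bars('scene');save('s3.png',cv2.resize(d['frame'][140:270,190:370],(790,570),interpolation=cv2.INTER_CUBIC))
E
```

```text
time: 9.08
position: [0.5402, 0.1017, 0.0094]
ee_rot: [[-0.148, 0.989, 0.0], [0.989, 0.148, 0.0], [-0.0, 0.0, -1.0]]
ft_force: [0.3, -0.4, 0.5]
grip_width: 0.0
gripper_force: 0.0
t 9.0833 pos [0.5402 0.1017 0.0094] gauge mm [-64.8063  82.4104   9.3609] yaw 8.535296727462669 F [ 0.2283 -0.4859  0.5181] w 1.8158809914656985e-07
scene 341 line [  0.0302  -0.9995 -22.2334  84.31  ] deg from fence -1.7311772 y [ 23.5002 141.0752] x [-65.7921  -2.4473]
```

View pics/s3.png

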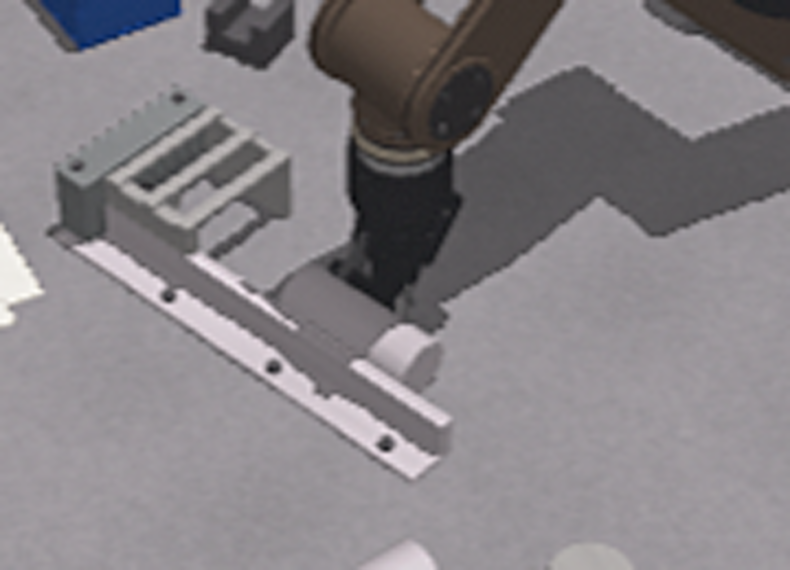

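The picture shows the bar alongside the fence at crop (360,320), with the closed fingers on its near side. There is no contact force yet, so I'll creep on.

```bash
python3 -m handwheel '[[0,0,0.6,0,0,0,0],[0,0,1.2,0,0,0,0],[0,0,1.8,0,0,0,0],[0,0,1.8,0,0,0,0]]'
python3 -c "
from h import *
st()"
python3 -m handwheel '[[0,0,0.6,0,0,0,0],[0,0,1.2,0,0,0,0],[0,0,1.5,0,0,0,0],[0,0,1.5,0,0,0,0]]'
python3 -c "
from h import *
st();bars('scene')"
```

```text
time: 9.47
position: [0.5418, 0.102, 0.0093]
ee_rot: [[-0.148, 0.989, -0.0], [0.989, 0.148, 0.0], [0.0, -0.0, -1.0]]
ft_force: [-0.5, 0.2, -0.5]
grip_width: -0.0001
gripper_force: 0.0
t 9.4667 pos [0.5418 0.102  0.0093] gauge mm [-63.143   82.4431   9.3037] yaw 8.539154692601379 F [-0.4529  0.2258 -0.543 ] w -5.8904133858811836e-05
time: 9.8
position: [0.5419, 0.1021, 0.0092]
ee_rot: [[-0.149, 0.989, -0.004], [0.989, 0.149, -0.0], [0.0, -0.004, -1.0]]
ft_force: [-5.7, -1.2, 4.7]
grip_width: 0.0004
gripper_force: 2.7
t 9.8 pos [0.5419 0.1021 0.0092] gauge mm [-63.0046  82.4571   9.2066] yaw 8.55615252479441 F [-5.785  -0.3355  4.7197] w 0.0003702343463548377
scene 350 line [  0.0528  -0.9986 -19.8496  84.5918] deg from fence -3.0238245 y [ 23.2453 141.3324] x [-65.775   -0.1167]
```

The bar is seated on the fence at 5.8 N. Backing off and going round to its +y end.

```bash
python3 -m handwheel '[[0,0,-1,0,0,0,0],[0,0,-2,0,0,0,0],[0,0,-5,0,0,0,0],[0,0,-12,0,0,0,0],[0,0,-20,0,0,0,0],[0,0,-25,-20,0,0,0],[0,0,-25,-50,0,0,0],[0,15,-25,-70,0,0,0],[0,50,-10,-75,0,0,0],[0,80,15,-75,0,0,0],[0,98,36,-75,0,0,0],[0,98,36,-75,0,0,0],[0,98,36,-75,0,0,0]]'
python3 - <<'E'
from h import *
st();bars('top');d,_=bars('scene')
d,g=bars('wrist');
print(np.percentile(g[(g[...,2]>43)&(g[...,2]<56)&(g[...,0]>-45)&(g[...,0]<-5)&(g[...,1]<150)][:,1],[1,99]))
save('w3.png',d['frame'])
E
```

```text
time: 10.93
position: [0.5641, 0.2053, 0.0842]
ee_rot: [[-0.15, 0.989, -0.0], [0.989, 0.15, -0.0], [-0.0, -0.0, -1.0]]
ft_force: [-0.5, -0.9, -0.1]
grip_width: 0.0
gripper_force: 0.0
t 10.9333 pos [0.5641 0.2053 0.0842] gauge mm [-25.7162 181.2979  84.1713] yaw 8.651834312695167 F [-0.6281 -0.8062 -0.0529] w 3.9218871877946525e-05
top 658 line [  0.0179  -0.9998 -25.4786  83.1644] deg from fence -1.0279341 y [ 25.7377 141.6923] x [-44.8085   0.7308]
scene 333 line [  0.0008  -1.     -17.3385  84.4496] deg from fence -0.043731194 y [ 22.5266 141.7702] x [-39.3709   2.108 ]
wrist 382 line [  0.0101   0.9999 -27.5285  84.7288] deg from fence 0.5799625 y [ 70.1015 102.0552] x [-31.6917 -23.4477]
[ 69.7703 102.5765]
```

View pics/w3.png

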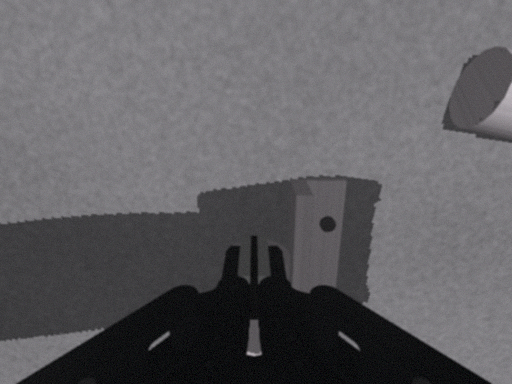

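The wrist view shows the closed fingers at (254,245) ahead of the fence end at (320,190), with open bench beneath. The top view puts the bar at x = -25.5, its end at y = 142. Descending and starting the push.

```bash
python3 -m handwheel '[[0,0,-1,25,0,0,-0.002],[0,0,-1,50,0,0,-0.002],[0,0,-1,66,0,0,-0.002],[0,0,-1,72,0,0,-0.002],[0,-8,-1,72,0,0,-0.002],[0,-15,-1,72,0,0,-0.002],[0,-20,-1,72,0,0,-0.002],[0,-23,-1,72,0,0,-0.002],[0,-26,-1,72,0,0,-0.002],[0,-28,-1,72,0,0,-0.002],[0,-30,-1,72,0,0,-0.002],[0,-32,-1,72,0,0,-0.002],[0,-34,-1,72,0,0,-0.002],[0,-36,-1,72,0,0,-0.002],[0,-38,-1,72,0,0,-0.002],[0,-40,-1,72,0,0,-0.002],[0,-42,-1,72,0,0,-0.002]]'
python3 -c "
from h import *
st();bars('scene');bars('top')"
```

```text
time: 12.5
position: [0.5703, 0.1642, 0.0136]
ee_rot: [[-0.15, 0.989, 0.002], [0.989, 0.15, 0.002], [0.002, 0.002, -1.0]]
ft_force: [-1.1, 6.0, 4.1]
grip_width: 0.0002
gripper_force: 2.7
t 12.5 pos [0.5703 0.1642 0.0136] gauge mm [-25.6619 139.7102  13.6243] yaw 8.655064287663247 F [-0.1816  6.073   4.0519] w 0.0002128724547334513
scene 240 line [  0.0234   0.9997 -17.4731  58.5868] deg from fence 1.3385028 y [  9.1047 148.4822] x [-37.9599  -0.1353]
top 483 line [  0.0487  -0.9988 -25.6767  54.1351] deg from fence -2.7890844 y [11.3168 97.7211] x [-44.2736  -3.539 ]
```

```bash
python3 -m handwheel '[[0,-3,0,0,0,0,0],[0,-6,0,0,0,0,0],[0,-9,0,0,0,0,0],[0,-12,0,0,0,0,0],[0,-15,0,0,0,0,0],[0,-18,0,0,0,0,0],[0,-21,0,0,0,0,0],[0,-24,0,0,0,0,0],[0,-27,0,0,0,0,0],[0,-30,0,0,0,0,0],[0,-33,0,0,0,0,0],[0,-36,0,0,0,0,0],[0,-39,0,0,0,0,0],[0,-42,0,0,0,0,0],[0,-45,0,0,0,0,0],[0,-48,0,0,0,0,0],[0,-51,0,0,0,0,0],[0,-54,0,0,0,0,0],[0,-57,0,0,0,0,0],[0,-60,0,0,0,0,0]]'
python3 - <<'E'
from h import *
st();d,_=bars('scene');bars('top');save('s4.png',cv2.resize(d['frame'][140:270,190:370],(790,570),interpolation=cv2.INTER_CUBIC))
E
```

```text
time: 14.27
position: [0.5791, 0.1045, 0.0133]
ee_rot: [[-0.15, 0.989, 0.001], [0.989, 0.15, 0.002], [0.001, 0.001, -1.0]]
ft_force: [-0.8, 5.7, 5.0]
grip_width: 0.0004
gripper_force: 3.0
t 14.2667 pos [0.5791 0.1045 0.0133] gauge mm [-25.8932  79.3768  13.3207] yaw 8.650107267618859 F [0.0917 5.7488 5.0129] w 0.0004467583884281554
scene 214 line [  0.0092   1.     -17.7235   0.3177] deg from fence 0.52758175 y [-47.5426  89.0177] x [-38.3217   2.4211]
top 434 line [  0.0764  -0.9971 -26.2644  -9.835 ] deg from fence -4.3811474 y [-48.5051  29.3272] x [-45.0234  -4.7853]
```

View pics/s4.png

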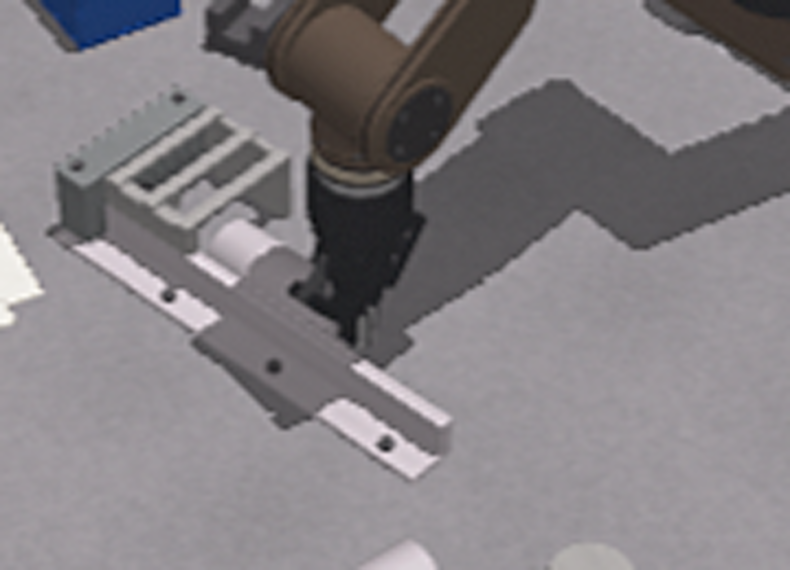

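The picture shows the bar entering the hood mouth at crop (230,240), still alongside the fence with the fingers behind it. Friction is a steady ~5.8 N. I'll carry on to just short of the nearest possible pad position.

```bash
python3 -m handwheel '[[0,-3,0,0,0,0,0],[0,-6,0,0,0,0,0],[0,-9,0,0,0,0,0],[0,-12,0,0,0,0,0],[0,-15,0,0,0,0,0],[0,-18,0,0,0,0,0],[0,-21,0,0,0,0,0],[0,-24,0,0,0,0,0],[0,-27,0,0,0,0,0],[0,-30,0,0,0,0,0],[0,-33,0,0,0,0,0],[0,-36,0,0,0,0,0],[0,-39,0,0,0,0,0],[0,-42,0,0,0,0,0],[0,-44,0,0,0,0,0],[0,-45,0,0,0,0,0],[0,-46,0,0,0,0,0],[0,-47,0,0,0,0,0]]'
python3 -c "
from h import *
st();bars('top')"
python3 -m handwheel '[[0,-0.7,0,0,0,0,0],[0,-1.4,0,0,0,0,0],[0,-2.1,0,0,0,0,0],[0,-2.8,0,0,0,0,0]]'
python3 -c "
from h import *
st()"
```

```text
time: 15.87
position: [0.5856, 0.0579, 0.0127]
ee_rot: [[-0.15, 0.989, -0.0], [0.989, 0.15, 0.001], [0.001, 0.0, -1.0]]
ft_force: [-0.7, 5.5, 4.9]
grip_width: 0.0004
gripper_force: 2.9
t 15.8667 pos [0.5856 0.0579 0.0127] gauge mm [-26.3645  32.2431  12.7424] yaw 8.651208233194446 F [0.1012 5.5339 4.8606] w 0.0003503641813176104
top 130 line [  0.1622   0.9868 -26.9605 -33.2695] deg from fence 9.33729 y [-49.208  45.214] x [-45.5249  -1.7523]
time: 16.25
position: [0.586, 0.0552, 0.0127]
ee_rot: [[-0.151, 0.989, -0.0], [0.989, 0.151, 0.001], [0.001, -0.0, -1.0]]
ft_force: [-1.1, 5.6, 5.4]
grip_width: -0.0003
gripper_force: 2.9
t 16.25 pos [0.586  0.0552 0.0127] gauge mm [-26.396   29.5111  12.7169] yaw 8.65664373630922 F [-0.2168  5.6835  5.4252] w -0.0002959375151909313
```

No pad yet at 5.7 N. I'll creep in 1.6 mm steps, with a force check between steps that stops the chain.

```bash
cat > chk.py <<'E'
from h import *
import sys
s=r.state();f=np.array(s['ft_force'])@GY;y=(np.array(s['position'])-GO)@GY*1000
print('y %.2f F %.2f'%(y,f));sys.exit(f>8)
E
H="python3 -m handwheel"; C="python3 chk.py"
python3 -m handwheel '[[0,-0.5,0,0,0,0,0],[0,-1,0,0,0,0,0],[0,-1.6,0,0,0,0,0]]' >/dev/null && python3 chk.py && 
python3 -m handwheel '[[0,-0.5,0,0,0,0,0],[0,-1,0,0,0,0,0],[0,-1.6,0,0,0,0,0]]' >/dev/null && python3 chk.py && 
python3 -m handwheel '[[0,-0.5,0,0,0,0,0],[0,-1,0,0,0,0,0],[0,-1.6,0,0,0,0,0]]' >/dev/null && python3 chk.py && 
python3 -m handwheel '[[0,-0.5,0,0,0,0,0],[0,-1,0,0,0,0,0],[0,-1.6,0,0,0,0,0]]' >/dev/null && python3 chk.py && 
python3 -m handwheel '[[0,-0.5,0,0,0,0,0],[0,-1,0,0,0,0,0],[0,-1.6,0,0,0,0,0]]' >/dev/null && python3 chk.py && 
python3 -m handwheel '[[0,-0.5,0,0,0,0,0],[0,-1,0,0,0,0,0],[0,-1.6,0,0,0,0,0]]' >/dev/null && python3 chk.py && 
python3 -m handwheel '[[0,-0.5,0,0,0,0,0],[0,-1,0,0,0,0,0],[0,-1.6,0,0,0,0,0]]' >/dev/null && python3 chk.py
```

```text
y 27.95 F 5.83False
```

```bash
sed -i 's/sys.exit(f>8)/sys.exit(int(f>8))/' chk.py
python3 -m handwheel '[[0,-0.5,0,0,0,0,0],[0,-1,0,0,0,0,0],[0,-1.6,0,0,0,0,0]]' >/dev/null && python3 chk.py && 
python3 -m handwheel '[[0,-0.5,0,0,0,0,0],[0,-1,0,0,0,0,0],[0,-1.6,0,0,0,0,0]]' >/dev/null && python3 chk.py && 
python3 -m handwheel '[[0,-0.5,0,0,0,0,0],[0,-1,0,0,0,0,0],[0,-1.6,0,0,0,0,0]]' >/dev/null && python3 chk.py && 
python3 -m handwheel '[[0,-0.5,0,0,0,0,0],[0,-1,0,0,0,0,0],[0,-1.6,0,0,0,0,0]]' >/dev/null && python3 chk.py && 
python3 -m handwheel '[[0,-0.5,0,0,0,0,0],[0,-1,0,0,0,0,0],[0,-1.6,0,0,0,0,0]]' >/dev/null && python3 chk.py && 
python3 -m handwheel '[[0,-0.5,0,0,0,0,0],[0,-1,0,0,0,0,0],[0,-1.6,0,0,0,0,0]]' >/dev/null && python3 chk.py && 
python3 -m handwheel '[[0,-0.5,0,0,0,0,0],[0,-1,0,0,0,0,0],[0,-1.6,0,0,0,0,0]]' >/dev/null && python3 chk.py
```

```text
y 26.33 F 5.21
y 24.76 F 5.55
y 23.17 F 5.63
y 21.54 F 6.14
y 19.95 F 7.20
y 18.37 F 6.37
y 16.77 F 6.13
```

```bash
python3 -m handwheel '[[0,-0.5,0,0,0,0,0],[0,-1,0,0,0,0,0],[0,-1.6,0,0,0,0,0]]' >/dev/null && python3 chk.py && 
python3 -m handwheel '[[0,-0.5,0,0,0,0,0],[0,-1,0,0,0,0,0],[0,-1.6,0,0,0,0,0]]' >/dev/null && python3 chk.py && 
python3 -m handwheel '[[0,-0.5,0,0,0,0,0],[0,-1,0,0,0,0,0],[0,-1.6,0,0,0,0,0]]' >/dev/null && python3 chk.py && 
python3 -m handwheel '[[0,-0.5,0,0,0,0,0],[0,-1,0,0,0,0,0],[0,-1.6,0,0,0,0,0]]' >/dev/null && python3 chk.py && 
python3 -m handwheel '[[0,-0.5,0,0,0,0,0],[0,-1,0,0,0,0,0],[0,-1.6,0,0,0,0,0]]' >/dev/null && python3 chk.py && 
python3 -m handwheel '[[0,-0.5,0,0,0,0,0],[0,-1,0,0,0,0,0],[0,-1.6,0,0,0,0,0]]' >/dev/null && python3 chk.py && 
python3 -m handwheel '[[0,-0.5,0,0,0,0,0],[0,-1,0,0,0,0,0],[0,-1.6,0,0,0,0,0]]' >/dev/null && python3 chk.py && 
python3 -m handwheel '[[0,-0.5,0,0,0,0,0],[0,-1,0,0,0,0,0],[0,-1.6,0,0,0,0,0]]' >/dev/null && python3 chk.py && 
python3 -m handwheel '[[0,-0.5,0,0,0,0,0],[0,-1,0,0,0,0,0],[0,-1.6,0,0,0,0,0]]' >/dev/null && python3 chk.py && 
python3 -m handwheel '[[0,-0.5,0,0,0,0,0],[0,-1,0,0,0,0,0],[0,-1.6,0,0,0,0,0]]' >/dev/null && python3 chk.py; python3 -c "
from h import *
st()"
```

```text
y 15.16 F 5.18
y 13.57 F 5.10
y 12.25 F 8.05
t 19.0 pos [0.5886 0.0381 0.0127] gauge mm [-26.3698  12.253   12.7299] yaw 8.636861006939354 F [0.5651 8.0506 5.2034] w 3.594563484979495e-05
```

```bash
python3 -m handwheel '[[0,-0.2,0,0,0,0,0],[0,-0.5,0,0,0,0,0],[0,-0.5,0,0,0,0,0]]' >/dev/null; python3 chk.py; python3 -c "
from h import *
st()"
```

```text
y 12.19 F 7.80
t 19.25 pos [0.5886 0.038  0.0127] gauge mm [-26.4056  12.1906  12.7197] yaw 8.6344961800915 F [0.3641 7.8002 5.3454] w 7.953843583346914e-05
```

```bash
python3 -m handwheel '[[0,-0.3,0,0,0,0,0],[0,-0.6,0,0,0,0,0],[0,-0.6,0,0,0,0,0]]' >/dev/null; python3 chk.py;  python3 -m handwheel '[[0,-0.3,0,0,0,0,0],[0,-0.6,0,0,0,0,0],[0,-0.6,0,0,0,0,0]]' >/dev/null; python3 chk.py
```

```text
y 12.04 F 9.67
y 11.93 F 11.19
```

```bash
python3 -m handwheel '[[0,-0.4,0,0,0,0,0],[0,-0.8,0,0,0,0,0],[0,-1.2,0,0,0,0,0],[0,-1.6,0,0,0,0,0],[0,-1.6,0,0,0,0,0],[0,-1.6,0,0,0,0,0]]' >/dev/null; python3 chk.py; python3 -c "
from h import *
st()"
```

```text
y 11.55 F 14.83
t 20.25 pos [0.5886 0.0374 0.0128] gauge mm [-26.4563  11.5498  12.7563] yaw 8.593918301699468 F [ 0.9001 14.8254  5.5327] w -0.000199650796460188
```

The pad force is about 9.3 N by the force reading and 9.5 N by compression. Holding with a small nudge.

```bash
python3 -m handwheel '[[0,-0.2,0,0,0,0,0],[0,-0.2,0,0,0,0,0],[0,-0.2,0,0,0,0,0],[0,-0.2,0,0,0,0,0],[0,-0.2,0,0,0,0,0],[0,-0.2,0,0,0,0,0],[0,-0.2,0,0,0,0,0],[0,-0.2,0,0,0,0,0],[0,-0.2,0,0,0,0,0],[0,-0.2,0,0,0,0,0],[0,-0.2,0,0,0,0,0],[0,-0.2,0,0,0,0,0]]' >/dev/null; python3 chk.py
python3 -m handwheel '[[0,0,0,0,0,0,0],[0,0,0,0,0,0,0],[0,0,0,0,0,0,0],[0,0,0,0,0,0,0],[0,0,0,0,0,0,0],[0,0,0,0,0,0,0],[0,0,0,0,0,0,0],[0,0,0,0,0,0,0],[0,0,0,0,0,0,0],[0,0,0,0,0,0,0],[0,0,0,0,0,0,0],[0,0,0,0,0,0,0],[0,0,0,0,0,0,0],[0,0,0,0,0,0,0],[0,0,0,0,0,0,0],[0,0,0,0,0,0,0],[0,0,0,0,0,0,0],[0,0,0,0,0,0,0]]'>/dev/null; python3 chk.py
```

```text
y 11.53 F 15.53
y 11.54 F 15.14
```

Held for 2.5 s. Now I'll back off straight along the fence, then up.

```bash
python3 -m handwheel '[[0,0.5,0,0,0,0,0],[0,1,0,0,0,0,0],[0,2,0,0,0,0,0],[0,3,0,0,0,0,0],[0,4,0,0,0,0,0],[0,5,0,0,0,0,0],[0,6,0,0,0,0,0],[0,8,0,0,0,0,0],[0,14,0,0,0,0,0],[0,24,0,0,0,0,0],[0,40,0,0,0,0,0],[0,60,0,0,0,0,0],[0,70,0,-25,0,0,0],[0,90,0,-60,0,0,0],[0,120,0,-95,0,0,0],[0,150,0,-125,0,0,0],[0,150,0,-130,0,0,0],[0,150,0,-130,0,0,0]]'
python3 - <<'E'
from h import *
st();bars('top');d,_=bars('scene');save('end.png',cv2.resize(d['frame'][120:260,190:340],(620,579),interpolation=cv2.INTER_CUBIC))
E
```

```text
time: 24.25
position: [0.5683, 0.184, 0.1463]
ee_rot: [[-0.154, 0.988, 0.007], [0.988, 0.154, 0.001], [-0.0, 0.007, -1.0]]
ft_force: [-0.3, -0.6, -0.2]
grip_width: 0.0004
gripper_force: 0.0
t 24.25 pos [0.5683 0.184  0.1463] gauge mm [-24.7593 159.6097 146.2868] yaw 8.848455458879911 F [-0.4106 -0.5091 -0.1914] w 0.0003703500002539812
top 289 line [  0.2033   0.9791 -26.0637 -19.9791] deg from fence 11.727692 y [-48.6657  69.5072] x [-45.6791   1.4541]
scene 132 line [  0.1042   0.9946 -18.1998 -22.4644] deg from fence 5.9806404 y [-48.3781   1.4258] x [-40.489   -2.3869]
```

View pics/end.png

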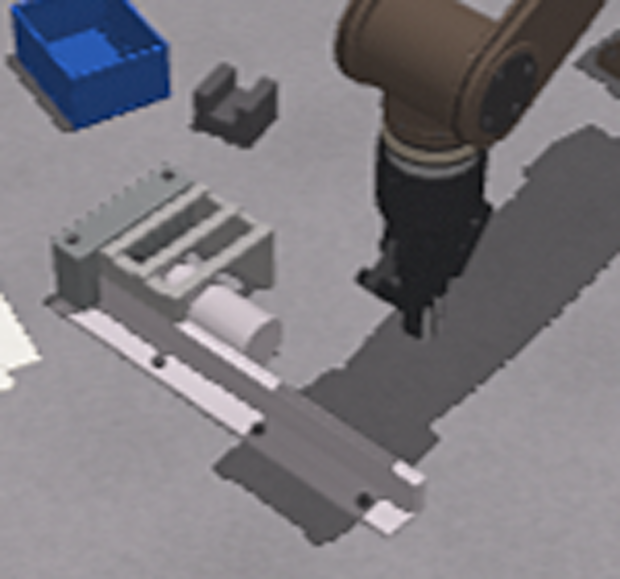

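The picture shows the bar under the hood at crop (235,320), lying along the fence with the arm clear of it. One check of the gap and angle.

Run:
```python
from h import *
d=cam('top');v,u=np.mgrid[0:384,0:512]; V=np.array(d['view']);R=V[:3,:3];o=-R.T@V[:3,3]
P=(np.stack([(u-d['cx'])/d['f'],(v-d['cy'])/d['f'],np.ones_like(u,float)],-1)*d['range_z'][...,None])@R+o
g=(P-GO)@np.stack([GX,GY,[0,0,1]],1)*1000
for a in range(-46,4,6):
    k=g[(abs(g[...,1]-a)<3)&(g[...,2]>20)&(g[...,2]<57)&(g[...,0]>-70)&(g[...,0]<-3)]
    if len(k): h=k[k[:,2]>k[:,2].max()-5];print(a,len(k),'x range',k[:,0].min(),k[:,0].max(),'top x',h[:,0].mean(),k[:,2].max())
```

```text
-46 40 x range -49.09527897077373 -5.733485513962172 top x -25.56669286293503 53.373450169560414
-40 41 x range -50.50494579980189 -4.70371928532214 top x -24.93839137740695 52.408017798356134
-34 37 x range -49.28112006575779 -3.8685270367660083 top x -24.939766321336997 55.19574130995486
-28 40 x range -50.137131565320814 -3.579853130814906 top x -25.460925323962524 53.819734756529016
-22 37 x range -49.73854085920678 -3.0810726313433148 top x -24.770892688273584 53.88318178761309
-16 38 x range -48.805519957606215 -5.9366339313883785 top x -26.224827723758118 54.66365186149824
-10 43 x range -49.895660029909365 -6.2100102977566145 top x -23.101758934794848 53.64417374246311
-4 39 x range -49.90060343681302 -4.560656960670606 top x -24.604853614912557 53.36235643584764
2 33 x range -49.15125502642457 -4.462403284727782 top x -28.79954956161276 53.808309584560064
```

The bar's axis is at x = -25 and parallel to the fence, so it is still against it. Handing in.

```bash
python3 -c "
from station import r
print(r.hand_in())"
```

```text
the job is handed in; nothing more can be done
None
```

I handed the job in at about 24 s on the robot's clock: the bar was pushed along the fence onto the pad, held at about 10 N for 2.5 s, and left under the hood against the fence, with the bin, slug and V-block untouched.

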